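# Set the heat shield and open the gas cock at the goldsmith's soldering bench

## Robot

A 7-joint arm with a two-finger parallel gripper is mounted at the origin on the work surface. World frame = base frame: x ahead of the robot, y to its left, z up, the work surface at z = 0. Lengths are in m, angles in rad, forces in N, time in s.
With the tool pointing down it reaches from about 0.4 to 0.85 m from the base axis. Payload 4.5 kg.
Tool frame: the origin (TCP) lies between the finger pads; the fingertips stand 17 mm ahead of it and the grasp point (between the pads) lies 2 mm behind it; z points along the fingers, y is the line along which they close (so a half turn about z gives the same grasp; the last joint's range is limited). The gripper opens to 88 mm and grips with 3 to 60 N. Pads are 18 mm wide; open, the fingers measure 123 mm over their backs; the gripper's body (75 mm by 187 mm) begins 45 mm behind the grasp point.
Start: joints at [-1.156, 0.689, -0.195, 1.565, 0.157, 0.902, -0.215], TCP at [0.232, 0.58, 0.216] pointing down, gripper open.
Joint ranges: [-3.01, 3.01], [-0.46, 2.08], [-1.47, 1.51], [0.13, 2.56], [-1, 4.14], [0.04, 2.09], [-2.66, 2.66]. Speed limits (rad/s): [2.57, 2.57, 3.14, 3.14, 3.14, 3.14, 3.14].

## Interface

Orientations are given as a unit quaternion [x, y, z, w].
In Python, from rig import status, eyes, workorder, models gives the robot as it stands.
- The arm moves only by the tool jog_arm, never from a script. Its argument "targets" is a list that holds one entry, the list of rows, each a list of 5 numbers: the shift along the tool's x, y, z in mm, then the turn about the tool's z in degrees, then the opening, from 0 (shut) to 1 (fully open). A call has 1 to 12 rows; each row shifts and turns the commanded pose from where the row before left it, along the tool's axes as they then stand; what a row does not reach is not made up. A row lasts 1/8 s, in which the tool goes at most 62.5 mm and 10.7 degrees, less where a joint would pass 70% of its speed; a pose out of reach is approached as far as the arm can. A call is refused whole if a number of a shift passes 62.5 or a number of a turn 10.7, either way. A call with a gripper value outside its range is refused whole. The fingers move at their own pace and stop on an object; "newtons" is the grip in N (left out, the last holds). Time passes only in rows, so rows that do not move let the fingers close. It gives the time, the measured TCP pose, the force, the opening and the grip force at its end, in the units of the state.
- status.state(): the state, without advancing time (a new reading comes with each control period).
- eyes.get_image(name): name is "scene" or "top" or "wrist"; returns a dict with "img" (480x640x3 uint8, red, green, blue), "depth" (480x640 float32, m along the optical axis (not along the pixel's ray), 0 where there is no reading), "fx", "fy", "cx", "cy" (pixels), "origin" and "orientation" of the camera in the world. Camera axes: x right, y down, z forward; pixel columns grow to the right and rows downward; lengths in m; the calibration is good to about 2 mm. A picture is of the moment at which its call begins.
- workorder.sign_off(): hands the job in; it is judged then, once.
Trained networks look in the newest picture that a camera, given by its name, has taken for a name from the list of things; names that differ only in an ending like _2 or _b are one class to them, and where a whole thing is asked for, a point or a joint stands for the part that bears it (a point fixed in the world has none). Each returns a list of dicts, best first, with "confidence" (0 to 1); they miss things now and then, are a little off and sometimes report something else, mostly with a low value. They report only what shows in the picture. A call takes as long as a camera call. They do not tell look-alikes from the thing itself.
- models.find_in(camera, query): "location" ([x, y, z] in m, in the coordinates of the camera as it stood for that picture, good to about 4 mm: the middle of the surface that is visible of it).
- models.outline_of(camera, query): "region" (480x640 bool, what is visible of it).
- models.pinpoint(camera, query): "location" ([x, y, z] in m, in the coordinates of the camera as it stood for that picture, good to about 4 mm: a listed point, or the origin of a listed thing).
The state is a dict: "clock": time; "joint_positions": joint angles; "joint_vel": joint speeds; "tau": joint torques, N m; "tool_pos": TCP position; "orientation": TCP orientation; "force": force on the tool from outside, world axes, zero at the start; "torque": the same for the moment, N m; "finger_gap": opening from 0.0 (shut) to 1.0 (fully open); "finger_force": force on a finger pad.
Only numpy, scipy, OpenCV 4.12 (cv2) and the standard library are available. Lean on these libraries where they do the work, as an engineer would, in place of code of your own. Each camera call takes 0.05 s, during which the arm holds its last target. There are 200 camera calls.

## Task

Get the soldering place ready: unhook the heat shield from its peg, lifting its holed end over the upturned tip without straining the peg, and, keeping it upright, stand it fully home in the slot of the steel foot, hole end up. Only after that open the gas cock: turn its handle the quarter turn until it rests in line with the pipe, against its stop, without forcing it. Let go of everything and leave the brick, charcoal block, jar and hammer where they are.

Things in the scene. Friction and masses are not known exactly. Their poses are not given: they have to be found in the camera images.
- shield_mid (a point): centre of the loose heat shield, a rigid pale grey-beige board 8 mm thick (its x), 110 mm wide (y), 140 mm tall (z, up), 0.14 to 0.28 kg. Its hanging hole, 30 mm wide and 24 mm high, goes through along x, centred 18 mm above this point; 40 mm of solid board lies above it. It hangs upright on the peg by the hole's upper edge and can be pinched from above.
- shield: the same heat shield; origin at the middle of its lower edge, 70 mm below its centre, same axes
- stand: fixed peg stand: dark wood base 150 x 100 x 16 mm, steel post 18 mm thick, round rigid steel peg 7 mm thick. Origin on the post's axis on the bench. The peg leaves the post 135 mm up (axis height), runs level 110 mm along the stand's -x, then bends 45 degrees up for a further 20 mm out and 20 mm up. The shield hangs on the level part, 60 to 90 mm from the post.
- peg_tip (a point): end of the peg's upturned tip, on the wire's axis, 130 mm along the stand's -x from the post, 155 mm above the bench (nothing of the stand is over 160 mm); axes as the stand. The shield catches on the tip if pulled level; if lifted over 17 mm on the level part, its hole's lower edge meets the peg from below.
- slot (a point): nominal centre of the slot's mouth, 38 mm above the bench, on the fixed steel foot (plate 100 x 140 x 8 mm). The slot, 11 mm wide (x), 122 mm long (y), 30 mm deep, closed at ends and floor, is cut in a dark steel jaw block 80 x 140 mm, clamped firmly up to 5 mm to either side along x: not reported, feel for it. Fully home, the shield's centre is 40 mm above this point; either way round.
- cock_handle (a joint): gas cock handle angle in rad: 0 shut (handle across the pipe), 1.571 open (handle along the pipe, on its hard stop). Opening turns it anticlockwise seen from above. It starts shut or nearly so, turns stiffly (about 0.15 N m) and stays where it is left.
- cock_axis (a point): on the gas cock's upright turning axis, 76 mm above the bench, at the handle's mid-height; axes fixed to the cock. The brass pipe (20 mm thick, 130 mm long, top at 45 mm; valve block top at 52 mm) runs along y. The flat steel handle is 12 mm wide, 22 mm high (65 to 87 mm up), 95 mm long from the axis; shut it points to -x, open to -y.
- handle_tip (a point): outer end of the gas cock's handle, at mid-height, 95 mm from the turning axis; turns with the handle, which lies along this point's x axis
- brick: bystander: sandy fire brick 115 x 110 x 64 mm with a ring on top, origin under its centre
- charcoal: bystander: black charcoal block 70 x 120 x 35 mm, origin under its centre
- jar: bystander: jar 60 mm wide, 70 mm tall, origin under its centre
- hammer: bystander: small hammer lying on the bench
Not all that is in view belongs to the job. What is meant by the shield is not red, and is the smaller of those in its own colour.

How it is judged:
On the way, in this order (a step that is already met when the one before it is completed fails the run):
1. the shield is off the peg: its centre more than 142 mm out along the peg from the post, or more than 60 mm to the peg's side, clear of the stand ((x of shield_mid in the frame of stand below -0.142 m or y of shield_mid in the frame of stand below -0.06 m or y of shield_mid in the frame of stand above 0.06 m) and contact force between shield and stand below 0.2 N), for 0.1 s.
2. the shield stands fully home in the slot, with the cock still shut (handle under 0.3 rad) (horizontal distance between shield_mid and slot below 0.018 m and z of shield_mid in the frame of slot between 0.034 and 0.044 m and angle between shield's own z axis and vertical below 0.2 rad and angle between the x axis of shield and the x axis of slot, either way round below 0.2 rad and value of joint cock_handle below 0.3 rad), for 0.2 s.
3. the cock is open, handle within 0.05 rad of its stop (value of joint cock_handle above 1.52 rad), for 0.1 s.
At the end, for the whole second after the job is handed in: The shield stands at rest in the foot's slot, hole end up, on the slot's floor (height within 4 to 6 mm, centre within 18 mm of the slot's centre, less than 0.2 rad off upright and off the slot's line), and the gas cock's handle is within 0.05 rad of its open stop (horizontal distance between shield_mid and slot below 0.018 m and z of shield_mid in the frame of slot between 0.034 and 0.044 m and angle between shield's own z axis and vertical below 0.2 rad and angle between the x axis of shield and the x axis of slot, either way round below 0.2 rad and linear speed of shield below 0.02 m/s and value of joint cock_handle above 1.52 rad); the robot touches nothing.
It fails at once if the shield strains the peg (over 20 N between them) (contact force between shield and stand above 20 N).
It fails at once if the gas cock is forced (over 40 N on its handle) (contact force between anything else and cock_handle above 40 N).
It fails at once if the shield is tipped over (more than 0.9 rad off upright) (angle between shield's own z axis and vertical above 0.9 rad).
It fails at once if the gas cock is opened before the shield stands in its foot (value of joint cock_handle above 0.4 rad and distance between shield_mid and slot above 0.06 m).
It fails at once if a bystander is moved more than 30 mm (distance of any of brick, charcoal, jar, hammer from where it was at the start of the episode above 0.03 m).
It also fails if it takes over 67 s, if anything falls off the work surface, if the arm or the gripper's body presses on something with over 40 N, if the wrist force passes 120 N, or if a joint passes its speed limit or range.

## Working session

There is one attempt and no reset: what is moved stays moved. The work goes in short steps, Python scripts to look and compute and a tool call to move; the robot and the scene stay as the last step left them, time stands still between calls to the robot, and variables do not carry over. Pictures are saved under pics/ and viewed, at most 10 in all, crops included, and the job is handed in when it is done.

Besides the shell and the picture viewer there is one more tool, called by a JSON object that holds its "op" and its "data", one argument or row to a line. jog_arm: Moves the arm, as the interface text tells. Its arguments: {"type":"object","properties":{"targets":{"type":"array"},"newtons":{"type":"number"}},"required":["targets"]}

```bash
mkdir -p pics
cat > h.py <<'E'
import numpy as np,cv2
from scipy.spatial.transform import Rotation as R
from rig import status,eyes,models,workorder
def w(im,p): return R.from_quat(im["orientation"]).apply(p)+np.array(im["origin"])
def cam(im,p):
    q=R.from_quat(im["orientation"]).inv().apply(np.array(p)-im["origin"]); return (q[0]/q[2]*im["fx"]+im["cx"],q[1]/q[2]*im["fy"]+im["cy"])
def px(im,P): return np.array([P[0]/P[2]*im["fx"]+im["cx"],P[1]/P[2]*im["fy"]+im["cy"]])
def cloud(im):
    v,u=np.mgrid[:480,:640]; d=im["depth"]
    P=np.stack([(u-im["cx"])*d/im["fx"],(v-im["cy"])*d/im["fy"],d],-1)
    return (R.from_quat(im["orientation"]).apply(P.reshape(-1,3))+np.array(im["origin"])).reshape(480,640,3)
def save(im,n,crop=None,s=1):
    a=im["img"][...,::-1]
    if crop: a=a[crop[1]:crop[3],crop[0]:crop[2]]
    cv2.imwrite("pics/"+n,cv2.resize(a,None,fx=s,fy=s))
E
python3 - <<'E'
from h import *
np.set_printoptions(precision=4,suppress=True)
s=status.state();print(s["clock"],s["tool_pos"],s["orientation"],s["force"])
for c in ["scene","top"]:
    im=eyes.get_image(c); save(im,c+".png"); print(c,im["origin"],im["orientation"],im["fx"])
    for q in ["shield_mid","stand","peg_tip","slot","cock_axis","handle_tip","brick","charcoal","jar","hammer"]:
        for r in models.pinpoint(c,q)[:3]: print(q,round(r["confidence"],2),w(im,r["location"]),px(im,r["location"]).astype(int))
E
```

```text
0.0 [0.2321 0.5796 0.2152] [ 0.1892  0.9819 -0.0009 -0.0001] [-0.4471  0.8306 -0.2634]
scene [ 1.045  -0.3855  0.8203] [ 0.8427  0.4056 -0.1541 -0.3187] 458.3112767716466
shield_mid 0.88 [0.7832 0.3404 0.0711] [507 248]
shield_mid 0.81 [0.5666 0.2847 0.107 ] [419 194]
shield_mid 0.73 [0.3483 0.261  0.0913] [349 157]
stand 0.94 [0.6233 0.3285 0.0078] [442 229]
peg_tip 0.55 [0.5289 0.2465 0.1563] [398 175]
slot 0.62 [ 0.5772 -0.3149  0.0355] [195 359]
cock_axis 0.69 [0.5902 0.0315 0.0756] [342 261]
handle_tip 0.71 [ 0.4981 -0.0018  0.0781] [303 242]
brick 0.97 [ 0.7528  0.0358 -0.0011] [393 332]
brick 0.37 [ 0.6973 -0.3619  0.0022] [208 433]
charcoal 0.63 [ 0.7371 -0.1269 -0.0046] [327 373]
jar 0.85 [ 0.7483  0.1709 -0.002 ] [436 297]
hammer 0.64 [ 0.6998 -0.3628 -0.0004] [209 435]
top [ 0.472  -0.0074  1.0917] [-0.6959  0.7169 -0.0331  0.0256] 456.71771612535844
shield_mid 0.82 [0.785  0.3442 0.0713] [147 143]
shield_mid 0.66 [0.5762 0.2826 0.1063] [170 232]
shield_mid 0.63 [0.3562 0.2655 0.0942] [180 334]
stand 0.88 [ 0.6293  0.3314 -0.0018] [162 215]
stand 0.43 [ 0.748   0.1724 -0.005 ] [228 165]
peg_tip 0.77 [0.5277 0.2466 0.1542] [180 252]
slot 0.91 [ 0.5788 -0.317   0.0351] [436 226]
cock_axis 0.95 [0.594  0.032  0.0764] [286 222]
handle_tip 0.54 [ 0.5036 -0.0011  0.0752] [302 262]
handle_tip 0.5 [0.5747 0.2858 0.0373] [177 235]
brick 0.64 [0.7531 0.0357 0.0036] [284 160]
charcoal 0.72 [ 0.7408 -0.1311 -0.0025] [353 164]
jar 0.76 [ 0.7472  0.1725 -0.002 ] [228 165]
hammer 0.74 [ 0.7    -0.3604 -0.0004] [447 178]
hammer 0.51 [ 0.6301  0.3309 -0.0004] [162 214]
```

```bash
ls
```

```text
h.py
pics
```

View pics/scene.png

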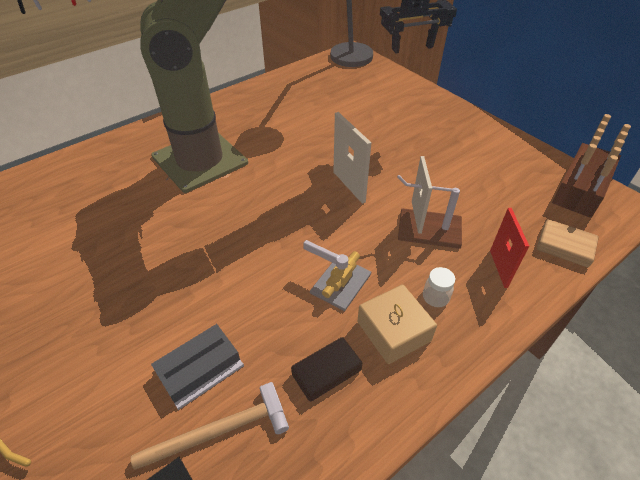

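View pics/top.png

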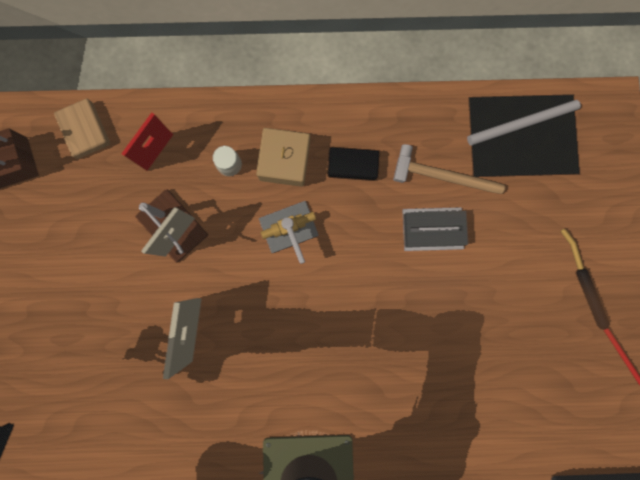

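Run:
```python
from h import *
np.set_printoptions(precision=4,suppress=True)
ims={}
for c in ["scene","top"]:
    im=ims[c]=eyes.get_image(c); C=cloud(im)
    for r in models.outline_of(c,"shield_mid")[:4]:
        m=r["region"]; P=C[m&(im["depth"]>0)]
        mm=np.median(P,0); 
        if np.linalg.norm(mm[:2]-[.57,.283])>.05: continue
        print(c,r["confidence"],m.sum(),mm,P.min(0),P.max(0))
        z=np.percentile(P[:,2],99); T=P[(P[:,2]>z-.006)&(P[:,2]<z+.01)]
        (x,y),(a,b),an=cv2.minAreaRect((T[:,:2]*1000).astype(np.float32)); print("top edge",z,len(T),x,y,a,b,an)
        F=P[P[:,2]<z-.01]; 
        if len(F)>30:
            n=np.linalg.svd(F-np.median(F,0),full_matrices=False)[2][2]; print("face n",n,np.degrees(np.arctan2(n[1],n[0])),np.median(F,0),np.percentile(F,[2,98],axis=0))
# slot: dark jaw region
im=ims["top"];C=cloud(im)
D=C[200:255,395:475]; 
Z=np.round(D[:,:,2]*1000).astype(int)
for v in range(0,55,2): print(v+200,Z[v,35:50:3], im["img"][v+200,430:446:3].sum(-1))
a=im["img"][200:260,395:475][...,::-1]; b=ims["scene"]["img"][140:270,360:500][...,::-1]
cv2.imwrite("pics/crop.png",np.hstack([cv2.resize(a,(400,300)),cv2.resize(b,(323,300))]))
```

```text
scene 0.89 846 [0.5818 0.2706 0.1237] [ 0.4834  0.2452 -0.0024] [0.6176 0.4075 0.1819]
top edge 0.17969217858801426 132 573.4142456054688 281.1488342285156 8.45858097076416 106.16123962402344 51.787811279296875
face n [-0.6137 -0.7894 -0.015 ] -127.86238355333333 [0.5842 0.2682 0.1078] [[0.5298 0.2467 0.0389]
 [0.6161 0.3108 0.1667]]
top 0.89 1194 [0.5735 0.2808 0.1339] [ 0.5282  0.2469 -0.0047] [0.6319 0.3802 0.1827]
top edge 0.1808447985724066 249 573.4807739257812 283.9599304199219 9.412643432617188 109.1311264038086 52.07457733154297
face n [-0.6147 -0.7869 -0.0543] -127.99480702979386 [0.5736 0.2796 0.1129] [[0.5302 0.2485 0.0376]
 [0.6142 0.3137 0.1684]]
200 [-2  2 -2  0  3] [276 273 271 269 268 273]
202 [ 1  2  2  5 -1] [276 280 281 285 286 289]
204 [1 2 0 2 0] [293 294 295 293 296 288]
206 [ 0 -2  0  1  1] [301 301 302 296 292 286]
208 [ 9 10 10  8  9] [346 351 375 370 392 405]
210 [ 2  6 13 10  8] [399 399 398 368 397 344]
212 [41 40 37 38 39] [223 226 224 220 222 222]
214 [41 38 35 37 36] [209 211 212 211 212 215]
216 [40 38 40 40 41] [212 213 217 213 213 213]
218 [37 37 42
[... 179 characters left out ...]
[39 39 37 34 32] [198 202 209 214 212 224]
228 [10 12  9  6  4] [413 412 416 388 415 400]
230 [11  9  7  9  8] [311 310 306 268 304 271]
232 [39 40 37 37 38] [215 215 214 211 211 210]
234 [37 39 38 34 39] [213 211 213 208 212 211]
236 [39 39 40 38 39] [214 215 212 214 215 214]
238 [36 38 38 37 37] [212 212 217 214 215 213]
240 [41 38 37 40 39] [213 211 217 215 212 215]
242 [39 37 40 36 37] [214 216 214 215 215 214]
244 [38 37 38 38 43] [215 215 216 210 212 212]
246 [20 21 14  8 15] [296 295 311 322 320 324]
248 [ 9  9  5 11  6] [445 442 440 434 427 426]
250 [ 2  0 -3  2 -2] [354 341 346 344 338 339]
252 [ 0  3 -3 -2  1] [310 308 310 309 309 305]
254 [ 0  5  2 -1 -2] [299 301 296 299 296 296]
```

View pics/crop.png

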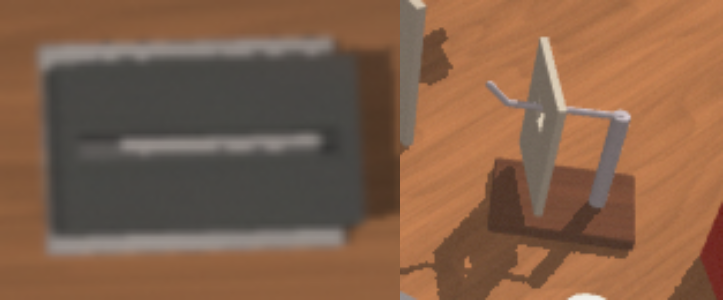

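Run:
```python
from h import *
np.set_printoptions(precision=1,suppress=True)
ims={c:eyes.get_image(c) for c in ["scene","top"]}
for c,im in ims.items():
    C=cloud(im)*1000
    o=np.array([626,330]);u=np.array([-.762,-.648]);d=C[...,:2]-o
    a=d@u; b=d@np.array([-u[1],u[0]])
    m=(C[...,2]>122)&(C[...,2]<172)&(a>-20)&(a<150)&(abs(b)<40)
    print(c,"peg a,b,z bins")
    for lo in range(-16,148,8):
        k=m&(a>=lo)&(a<lo+8)
        if k.sum()>2: print(lo+4,k.sum(),np.median(b[k]),np.ptp(b[k]),np.median(C[...,2][k]),C[...,2][k].max())
    print("max a high",np.sort(a[m&(C[...,2]>140)])[-8:])
    B=C[(C[...,2]>30)&(abs(C[...,0]-360)<130)&(abs(C[...,1]-262)<100)&(a>155)&(C[...,2]<215)]
    print("board",np.percentile(B,[1,50,99],axis=0))
    J=C[(C[...,2]>33)&(C[...,2]<46)&(abs(C[...,0]-577)<80)&(abs(C[...,1]+316)<100)]
    print("jaw",cv2.minAreaRect(J[:,:2].astype(np.float32)),np.median(J,0))
    sel=(C[...,2]>33)&(C[...,2]<46)&(abs(C[...,0]-577)<60)&(abs(C[...,1]+316)<90)
    # slot pixels inside the jaw
    hull=cv2.convexHull(np.argwhere(sel)[:,::-1].astype(np.int32)); M=np.zeros((480,640),np.uint8); cv2.fillConvexPoly(M,hull,1); M=cv2.erode(M,np.ones((7,7)))
    k=(M>0)&((C[...,2]<27)|(im["img"].sum(-1)>260)); v,uu=np.nonzero(k)
    # reproject the slot pixels on mouth plane z=38 mm
    ray=R.from_quat(im["orientation"]).apply(np.stack([(uu-im["cx"])/im["fx"],(v-im["cy"])/im["fy"],np.ones(len(v))],-1)); og=np.array(im["origin"])*1000
    S=og+ray*((38-og[2])/ray[:,2])[:,None]; print("slot",len(S),cv2.minAreaRect(S[:,:2].astype(np.float32)),S.mean(0), np.percentile(S[:,:2],[2,98],axis=0))
    P=C[(C[...,2]>5)&(C[...,2]<15)&(abs(C[...,0]-577)<80)&(abs(C[...,1]+316)<100)]
    print("plate",cv2.minAreaRect(P[:,:2].astype(np.float32)))
```

```text
scene peg a,b,z bins
-12 6 1.674081579346215 11.166094479827464 133.22520637051196 136.71856823840966
-4 29 7.0538425618352925 18.885956040070873 135.62474570218197 139.49197584119443
4 37 5.367848754653059 16.233992108764348 134.67336413990006 139.15725126173618
12 11 1.1385132588429976 6.26030862828368 136.3794820838974 139.67201991070388
20 10 1.846682471456325 5.708660379273554 137.38507828725523 140.9626034357112
28 14 1.7629388685498086 7.275951453048087 137.18341848128387 139.48843028350078
36 10 1.7341012056136527 7.349365514812228 136.47309759790548 139.65658077862543
44 13 0.9243144278391711 6.679846089722647 136.54435375475217 139.42525235736457
52 6 2.111559285883996 4.36761953674349 137.53083751023 139.47221960040756
68 49 30.698328738645824 23.066179675963795 146.90425801960149 170.32526340346078
76 78 0.41547290241636303 45.778521912072776 150.90984644523186 170.9091168819168
84 57 -26.83214061254861 45.51769689212979 143.32095708756577 171.50630594166805
92 11 2.7497244623183654 7.552777752864976 136.0946817745382 139.4480732613238
100 11 1.9217815405429322 4.64924584
[... 2203 characters left out ...]
124 11 2.8482881498870998 5.9632730369730185 156.7091026106179 160.04040252590656
132 4 1.036613465642077 4.276325706987891 155.5082717087003 159.48371269944627
max a high [125.8 126.5 126.7 127.6 128.  128.6 129.  129.1]
board [[284.5 242.9  32.2]
 [356.2 255.8 142.3]
 [429.2 271.6 190.1]]
jaw ((574.6262817382812, -313.7912292480469), (141.09710693359375, 80.43473052978516), 89.86154174804688) [ 574.7 -313.    38.4]
slot 222 ((574.2720947265625, -312.6191711425781), (10.185957908630371, 118.9996337890625), 0.07812725752592087) [ 574.3 -311.9   38. ] [[ 569.4 -368.7]
 [ 579.1 -256.3]]
plate ((576.6873779296875, -318.02679443359375), (189.8572235107422, 154.19468688964844), 88.30149841308594)
```

{"op": "jog_arm", "data": {
  "targets": [
    [[0,0,-15,8,0.45],[0,0,-15,8,0.45],[-40,-2,0,0,0.45],[-40,-2,0,0,0.45],[-40,-2,0,0,0.45],[-40,-2,0,0,0.45],[-40,-2,0,0,0.45],[-40,-2,0,0,0.45],[-40,-2,0,0,0.45],[-40,-2,0,0,0.45],[-40,-2,0,0,0.45],[0,0,0,0,0.45]]
  ],
  "newtons": 25
}}

```text
clock: 2.9
tool_pos: [0.5089, 0.3414, 0.2459]
orientation: [0.327, 0.945, -0.001, 0.001]
force: [-0.0, 0.0, 0.6]
finger_gap: 0.453
finger_force: 0.0
```

```bash
cat >> h.py <<'E'
def rel(target,head=None):
    "shift in tool axes (mm) after turning tool y to heading (deg) : prints turn, and shift along the turned axes"
    s=status.state(); r=R.from_quat(s["orientation"]); y=r.apply([0,1,0]); h=np.degrees(np.arctan2(y[1],y[0])); 
    t=0 if head is None else (h-head+90)%180-90
    r2=r*R.from_euler("z",t,degrees=True)
    print("clock",s["clock"],"tcp",np.round(np.array(s["tool_pos"])*1000,1),"heading",round(h,2),"tilt z",np.round(r.apply([0,0,1]),3),"F",np.round(s["force"],2),"gap",round(s["finger_gap"],3),"ff",s["finger_force"],"j7",round(s["joint_positions"][6],2))
    print("turn",round(t,1),"shift",np.round(r2.inv().apply(np.array(target)-np.array(s["tool_pos"])*1000),1))
E
python3 - <<'E'
from h import *
np.set_printoptions(precision=1,suppress=True)
rel([573.4,282.5,165],52)
im=eyes.get_image("wrist"); save(im,"w1.png"); C=cloud(im)*1000
o=np.array([626,330]);u=np.array([-.762,-.648]);d=C[...,:2]-o
a=d@u; b=d@np.array([-u[1],u[0]])
T=C[(C[...,2]>172)&(C[...,2]<186)&(abs(a-70)<40)&(abs(b)<70)]; print(len(T),cv2.minAreaRect(T[:,:2].astype(np.float32)) if len(T) else 0, np.median(T[:,2]) if len(T) else 0)
m=(C[...,2]>130)&(C[...,2]<165)&(a>85)&(a<150)&(abs(b)<15)
for lo in range(88,140,4):
    k=m&(a>=lo)&(a<lo+4)
    if k.sum()>3: print(lo+2,k.sum(),np.median(b[k]),np.percentile(C[...,2][k],90))
E
```

```text
clock 2.9 tcp [508.9 341.4 245.9] heading 51.78 tilt z [ 0. -0. -1.] F [-0.   0.   0.6] gap 0.453 ff 0.0 j7 0.14
turn -0.2 shift [-86.9  -6.7  81.1]
1285 ((571.9110107421875, 283.8291015625), (8.003201484680176, 111.64588165283203), 52.21287155151367) 177.83817012177724
90 50 -1.6864906038181544 138.02037685646764
94 49 -1.7469402712297688 138.1582917772705
98 48 -1.7509311333566513 138.21164973822323
102 43 -1.9332901872956876 137.95749399965402
```

View pics/w1.png

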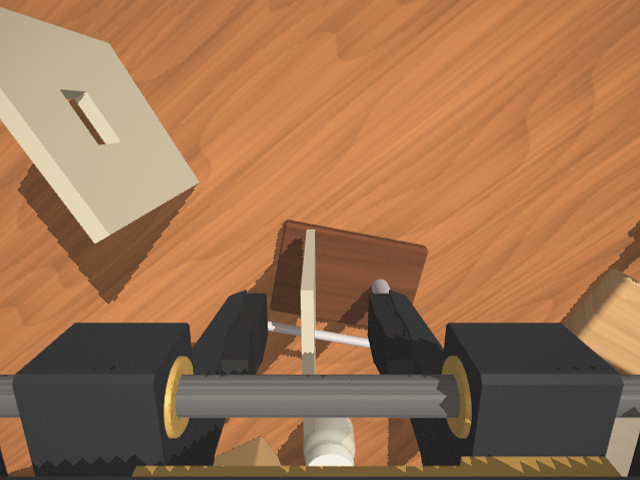

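{"op": "jog_arm", "data": {
  "targets": [
    [[-30,-3,0,0,0.45],[-30,-3,0,0,0.45],[-26,0,0,0,0.45],[0,0,0,0,0.45],[0,0,30,0,0.45],[0,0,30,0,0.45],[0,0,23,0,0.45],[0,0,0,0,0.45],[0,0,0,0,0.45]]
  ]
}}

```text
clock: 4.08
tool_pos: [0.5694, 0.2897, 0.1641]
orientation: [0.323, 0.946, 0.001, 0.0]
force: [-0.1, 0.1, 0.4]
finger_gap: 0.452
finger_force: 0.0
```

Run:
```python
from h import *
np.set_printoptions(precision=1,suppress=True)
rel([572.5,283.3,163],52)
im=eyes.get_image("wrist"); C=cloud(im)*1000
T=C[(C[...,2]>172)&(C[...,2]<186)&(np.hypot(C[...,0]-572,C[...,1]-283)<70)&(abs((C[...,0]-572)*.613+(C[...,1]-283)*.79)<12)]; print(len(T),cv2.minAreaRect(T[:,:2].astype(np.float32)) if len(T) else 0, np.median(T[:,2]) if len(T) else 0)
```

```text
clock 4.075 tcp [569.4 289.7 164.1] heading 52.29 tilt z [ 0.  0. -1.] F [-0.1  0.1  0.4] gap 0.452 ff 0.0 j7 0.25
turn 0.3 shift [-6.3 -3.1  1.1]
3901 ((571.64404296875, 283.7506408691406), (7.886753082275391, 110.930419921875), 52.397315979003906) 177.85079889657555
```

{"op": "jog_arm", "data": {
  "targets": [
    [[-7,-4,1,0,0.45],[0,0,0,0,0.45],[0,0,0,0,0.2],[0,0,0,0,0.0],[0,0,0,0,0.0],[0,0,0,0,0.0],[0,0,0,0,0.0]]
  ],
  "newtons": 30
}}

```text
clock: 5.0
tool_pos: [0.5729, 0.2805, 0.162]
orientation: [0.324, 0.946, 0.0, -0.0]
force: [0.4, 0.1, 0.5]
finger_gap: 0.005
finger_force: 0.0
```

Run:
```python
from h import *
rel([572.5,283.3,163],40.4)
```

```text
clock 5.0 tcp [572.9 280.5 162. ] heading 52.19 tilt z [-0.  0. -1.] F [0.43 0.11 0.47] gap 0.005 ff 0.0 j7 0.27
turn 11.8 shift [ 2.4  1.5 -1. ]
```

Run:
```python
from h import *
a=eyes.get_image("wrist"); b=eyes.get_image("scene")
cv2.imwrite("pics/c2.png",np.hstack([a["img"][200:480,160:480],cv2.resize(b["img"][120:260,340:520],(400,280))])[...,::-1])
```

```text
(no output)
```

View pics/c2.png

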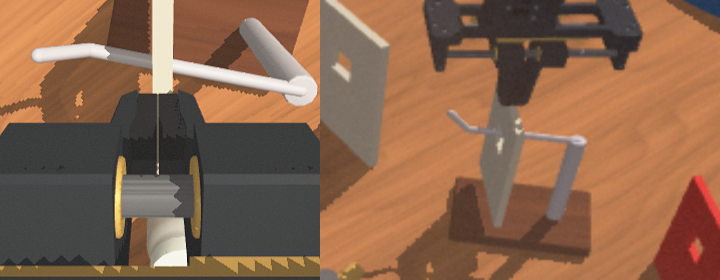

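Run:
```python
from h import *
np.set_printoptions(precision=1,suppress=True)
for c in ["wrist","scene","top"]:
    im=eyes.get_image(c); C=cloud(im)*1000
    g=im["img"].astype(int); pale=(g[...,0]>120)&(abs(g[...,0]-g[...,2])<60)&(g[...,1]>110)
    m=(C[...,2]>30)&(np.hypot(C[...,0]-573,C[...,1]-281)<80)&pale
    P=C[m]; print(c,len(P),np.percentile(P,[1,50,99],axis=0))
    T=P[P[:,2]>172]; print(len(T), cv2.minAreaRect(T[:,:2].astype(np.float32)) if len(T)>3 else T, np.percentile(T,[2,50,98],axis=0) if len(T) else 0)
    if c=="wrist": print(im["origin"], C[245:300:10,320], C[330:400:10,310])
    S=P[(P[:,2]<125)]; print("low",len(S)); 
    if len(S)>20: n=np.linalg.svd(S-S.mean(0),full_matrices=False)[2][2]; print(n,np.median(S,0))
```

```text
wrist 17455 [[515.6 248.4  50.6]
 [555.5 302.  262.8]
 [629.  342.4 267.1]]
11750 ((553.0711059570312, 295.230712890625), (94.17039489746094, 84.14735412597656), 11.514897346496582) [[516.7 250.3 177. ]
 [551.4 297.3 264.8]
 [588.8 342.  266.9]]
[0.5 0.3 0.3] [[552.  297.9 178.2]
 [555.3 295.3 178.1]
 [558.3 293.  179.1]
 [562.2 290.  177.2]
 [565.6 287.4 177.5]
 [565.6 287.3 186.8]] [[564.1 284.2 212. ]
 [563.9 284.5 218.8]
 [564.5 284.1 223.2]
 [564.2 284.4 229. ]
 [566.7 282.5 229.3]
 [550.7 295.8 262.6]
 [551.4 295.2 264.2]]
low 1370
[-0.2  1.   0. ] [618.7 332.9  90. ]
scene 515 [[525.9 245.2  37.6]
 [611.8 266.5 136.2]
 [635.2 336.7 265.9]]
82 ((586.3223266601562, 274.4071350097656), (111.84286499023438, 78.6029281616211), 53.69970703125) [[523.6 247.4 174.6]
 [594.4 263.1 178.6]
 [616.1 338.3 266.6]]
low 189
[0.7 0.1 0.7] [614.7 268.   86. ]
top 50 [[529.1 249.6 126.6]
 [566.2 277.7 178.5]
 [613.5 318.6 272.8]]
48 ((563.2100219726562, 272.810302734375), (35.615108489990234, 107.25923156738281), 51.55536651611328) [[529.6 249.6 173.9]
 [568.7 270.9 178.7]
 [613.4 318.1 272.6]]
low 1
```

Run:
```python
from h import *
np.set_printoptions(precision=1,suppress=True)
s=status.state(); print({k:np.round(v,3) for k,v in s.items()})
for c in ["scene","wrist","top"]:
    im=eyes.get_image(c); C=cloud(im)*1000; g=im["img"].astype(int)
    print(c, cam(im,np.array([.5729,.2805,.145])),cam(im,np.array([.5729,.2805,.190])))
    m=(g.sum(-1)<150)&(np.hypot(C[...,0]-573,C[...,1]-281)<40)&(C[...,2]>125)
    P=C[m]; print(len(P)); 
    for z in range(130,250,10):
        k=P[(P[:,2]>=z)&(P[:,2]<z+10)]
        if len(k)>2: print(z,len(k),np.median(k,0),np.ptp(k,0))
```

```text
{'clock': np.float64(5.25), 'joint_positions': array([-0.5,  0.8, -0.1,  1.6,  0.1,  0.8,  0.3]), 'joint_vel': array([-0., -0., -0.,  0., -0., -0., -0.]), 'tau': array([ -0. , -55. ,  -0.6, -14.1,  -0. ,   0. ,   0. ]), 'tool_pos': array([0.6, 0.3, 0.2]), 'orientation': array([ 0.3,  0.9,  0. , -0. ]), 'force': array([-0.4, -0.4,  0.4]), 'torque': array([-0. ,  0.1, -0. ]), 'finger_force': np.float64(0.0), 'finger_gap': np.float64(0.003)}
scene (np.float64(423.00982454423075), np.float64(183.61056711730083)) (np.float64(426.4371525308394), np.float64(167.69487748480964))
1033
180 4 [579.1 273.7 188.4] [8.1 9.3 2.3]
190 5 [578.4 271.4 195.5] [ 7.6 13.4  3.1]
200 11 [578.4 277.6 206.4] [ 8.5 11.   8.5]
210 19 [578.5 276.3 214.8] [18.4 22.1  9.3]
220 34 [578.5 275.8 226.1] [27.2 28.1  9.8]
230 10 [580.2 281.7 232.4] [12.6 11.   6.3]
240 6 [584.8 281.3 242.4] [18.5 14.3  8.2]
wrist (np.float64(317.50666950818544), np.float64(277.32326284530967)) (np.float64(317.61965134978624), np.float64(322.3764748829202))
4080
180 39 [566.4 287.3 185. ] [10.5 13.2  6. ]
190 36 [569.5 291.3 195.6] [14.6 17.1  9.2]
200 170 [569.7 283.8 206.1] [20.6 18.9  8.4]
210 299 [566.6 285.9 218.2] [13.1 17.1  9.9]
220 1772 [566.4 285.4 227.5] [15.9 18.3 10. ]
230 228 [569.  282.6 232.9] [26.8 24.5  9.9]
240 261 [575.4 281.4 245.3] [20.2 21.3  9.9]
top (np.float64(165.63758256482802), np.float64(231.96969596568812)) (np.float64(158.68917178070285), np.float64(229.75762146182873))
1176
```

{"op": "jog_arm", "data": {
  "targets": [
    [[0,0,0,0,0.45],[0,0,0,0,0.45],[0,0,0,0,0.45],[0,2,8,0,0.45],[0,0,8,0,0.45],[0,0,0,0,0.45]]
  ]
}}

```text
clock: 6.15
tool_pos: [0.5735, 0.2816, 0.1448]
orientation: [0.324, 0.946, -0.001, -0.001]
force: [-0.2, 0.1, 0.7]
finger_gap: 0.447
finger_force: 0.0
```

Run:
```python
from h import *
np.set_printoptions(precision=1,suppress=True)
rel([572.5,283.3,163],52)
ims={c:eyes.get_image(c) for c in ["scene","wrist"]}
for c,im in ims.items():
    C=cloud(im)*1000; g=im["img"].astype(int)
    m=(g.sum(-1)<150)&(np.hypot(C[...,0]-573,C[...,1]-281)<60)&(C[...,2]>125)
    P=C[m]; n=np.array([.613,.79]); 
    for sd in (-1,1):
        k=P[(((P[:,:2]-[572.5,282])@n)*sd>0)&(P[:,2]<215)]; print(c,sd,len(k),np.sort(k[:,2])[:12], np.median((k[:,:2]-[572.5,282])@n) if len(k) else 0)
a=ims["wrist"];b=ims["scene"]
cv2.imwrite("pics/c3.png",np.hstack([a["img"][200:480,160:480],cv2.resize(b["img"][120:260,340:520],(400,280))])[...,::-1])
```

```text
clock 6.15 tcp [573.5 281.6 144.8] heading 52.19 tilt z [-0. -0. -1.] F [-0.1  0.1  0.7] gap 0.447 ff 0.0 j7 0.26
turn 0.2 shift [  1.8   0.7 -18.2]
scene -1 8 [172.7 174.6 175.1 187.3 190.4 195.8 203.4 204.6] -26.650835438930958
scene 1 79 [171.5 171.7 172.5 173.1 174.6 174.7 174.9 175.7 177.9 178.4 178.9 179.1] 21.527256918501475
wrist -1 667 [168.  168.  168.1 168.2 168.6 168.7 168.7 168.8 168.8 168.9 169.  169.2] -20.004260164996047
wrist 1 2683 [167.1 167.3 167.4 167.5 167.6 167.6 167.6 167.7 167.7 167.7 167.8 167.9] 24.31951686692568
```

View pics/c3.png

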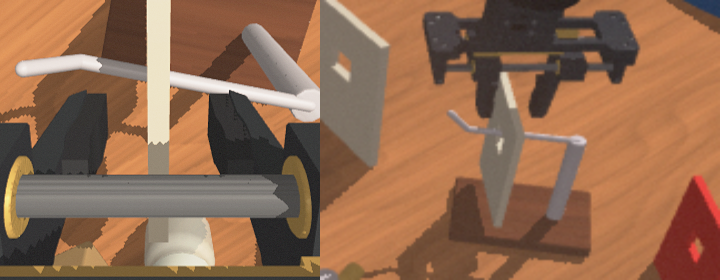

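{"op": "jog_arm", "data": {
  "targets": [
    [[0,0,7,0,0.45],[0,0,7,0,0.45],[0,0,6,0,0.45],[0,0,0,0,0.45],[0,0,0,0,0.2],[0,0,0,0,0.0],[0,0,0,0,0.0],[0,0,0,0,0.0],[0,0,0,0,0.0]]
  ]
}}

```text
clock: 7.38
tool_pos: [0.5742, 0.282, 0.1262]
orientation: [0.324, 0.946, 0.0, 0.0]
force: [-0.1, 0.3, 1.3]
finger_gap: 0.085
finger_force: 30.0
```

Run:
```python
from h import *
np.set_printoptions(precision=1,suppress=True)
rel([572.5,283.3,125],40.4)
im=eyes.get_image("wrist"); C=cloud(im)*1000; g=im["img"].astype(int)
m=(g.sum(-1)<150)&(np.hypot(C[...,0]-573,C[...,1]-281)<60)&(C[...,2]>125); print(np.sort(C[m][:,2])[:8])
```

```text
clock 7.375 tcp [574.2 282.  126.2] heading 52.18 tilt z [ 0.  0. -1.] F [-0.1  0.3  1.3] gap 0.085 ff 29.999664654023945 j7 0.26
turn 11.8 shift [ 2.2 -0.5  1.2]
[147.4 147.8 147.9 148.  148.  148.  148.2 148.3]
```

{"op": "jog_arm", "data": {
  "targets": [
    [[0,0,-3,0,0],[0,0,-3,0,0],[0,0,-3,0,0],[0,0,0,0,0],[0,0,0,0,0]]
  ]
}}

```text
clock: 8.05
tool_pos: [0.5741, 0.282, 0.135]
orientation: [0.324, 0.946, -0.0, -0.0]
force: [0.1, -0.3, -1.7]
finger_gap: 0.089
finger_force: 30.0
```

Run:
```python
from h import *
np.set_printoptions(precision=1,suppress=True)
rel([572.5,283.3,125],40.4)
im=eyes.get_image("wrist"); C=cloud(im)*1000
o=np.array([626,330]);u=np.array([-.762,-.648]);d=C[...,:2]-o
a=d@u; b=d@np.array([-u[1],u[0]])
m=(C[...,2]>130)&(C[...,2]<165)&(a>80)&(a<150)&(abs(b)<20)
for lo in range(84,140,4):
    k=m&(a>=lo)&(a<lo+4)
    if k.sum()>3: print(lo+2,k.sum(),np.median(b[k]),np.percentile(C[...,2][k],[50,90]))
k=(C[...,2]>172)&(C[...,2]<195)&(abs(a-70)<22)&(abs(b)<60)&(im["img"].sum(-1)>400);T=C[k]
print(len(T),cv2.minAreaRect(T[:,:2].astype(np.float32)),np.median(T[:,2]),np.median(a[k]))
```

```text
clock 8.05 tcp [574.1 282.  135. ] heading 52.19 tilt z [-0.  0. -1.] F [ 0.1 -0.3 -1.7] gap 0.089 ff 29.9997628480196 j7 0.26
turn 11.8 shift [ 2.1 -0.4 10. ]
86 223 -2.938349552716641 [137.9 163. ]
90 168 -1.9181114787530626 [137.4 161.8]
94 147 -1.529188456590258 [137.4 138.3]
98 146 -1.316259068940857 [137.3 138.3]
102 150 -1.2757168885817838 [137.2 138.3]
106 154 -1.315124711188289 [137.3 138.7]
110 183 -1.5933440028830639 [139.9 142.1]
114 193 -1.5146029349087407 [143.9 146.1]
118 210 -1.5458449002094001 [147.9 150.3]
122 224 -1.4240463768741223 [152.1 154.2]
126 233 -1.3588539220174685 [155.6 157.6]
130 119 -1.1120786571910477 [156.9 157.9]
5743 ((568.2489013671875, 286.67730712890625), (8.469974517822266, 102.13111877441406), 52.341400146484375) 186.57466452358057 76.47131469231088
```

{"op": "jog_arm", "data": {
  "targets": [
    [[1.2,-6,0,0,0],[2,-10,0,0,0],[2,-10,0,0,0],[2,-8.5,0,0,0],[0,0,0,0,0],[0,0,0,0,0]]
  ]
}}

```text
clock: 8.85
tool_pos: [0.5477, 0.2594, 0.1352]
orientation: [0.324, 0.946, 0.0, 0.0]
force: [0.2, 1.2, -2.3]
finger_gap: 0.091
finger_force: 30.0
```

```bash
cat > m.py <<'E'
from h import *
np.set_printoptions(precision=1,suppress=True)
rel([574.1-.762*35,282-.648*35,135],40.4)
im=eyes.get_image("wrist"); C=cloud(im)*1000
o=np.array([626,330]);u=np.array([-.762,-.648]);d=C[...,:2]-o
a=d@u; b=d@np.array([-u[1],u[0]])
k=(C[...,2]>172)&(C[...,2]<215)&(abs(a-105)<35)&(abs(b)<60)&(im["img"].sum(-1)>400)&(im["img"].sum(-1)<740);T=C[k]
r=cv2.minAreaRect(T[:,:2].astype(np.float32));c=np.array([.6115,.7912])@r[0]; print(r,np.median(T[:,2]),"a",(644.2-c)/.9787)
E
python3 m.py
```

```text
clock 8.85 tcp [547.7 259.4 135.2] heading 52.18 tilt z [ 0.  0. -1.] F [ 0.2  1.2 -2.3] gap 0.091 ff 29.999729488044977 j7 0.26
turn 11.8 shift [ 0.1 -0.3  0.2]
((542.268310546875, 263.7475280761719), (8.517827987670898, 103.56986999511719), 52.25532150268555) 186.79669980448045 a 106.18768150272687
```

{"op": "jog_arm", "data": {
  "targets": [
    [[0.2,-1,0,0,0],[0.8,-4,-4,0,0],[0.8,-4,-4,0,0],[0.8,-4,-4,0,0],[0,0,0,0,0]]
  ]
}}

```text
clock: 9.52
tool_pos: [0.5373, 0.2502, 0.1476]
orientation: [0.324, 0.946, 0.0, 0.0]
force: [-0.4, -0.8, -2.0]
finger_gap: 0.086
finger_force: 30.0
```

Free (only weight). Continue over the tip.

{"op": "jog_arm", "data": {
  "targets": [
    [[0.8,-4,-4,0,0],[0.8,-4,-4,0,0],[1,-5,-5,0,0],[0,0,0,0,0]]
  ]
}}

```text
clock: 10.02
tool_pos: [0.5273, 0.2415, 0.1606]
orientation: [0.324, 0.946, 0.0, 0.0]
force: [1.0, -0.9, -1.4]
finger_gap: 0.087
finger_force: 30.0
```

```bash
python3 m.py
```

```text
clock 10.025 tcp [527.3 241.5 160.6] heading 52.17 tilt z [ 0.  0. -1.] F [ 1.  -0.9 -1.4] gap 0.087 ff 29.999777250923216 j7 0.27
turn 11.8 shift [ 0.5 26.9 25.6]
((523.2807006835938, 244.0704803466797), (9.507369995117188, 97.51734924316406), 52.80854415893555) 212.21291409960355 a 133.95860578490806
```

{"op": "jog_arm", "data": {
  "targets": [
    [[1.2,-6,-6,0,0],[2,-10,-6,0,0],[2.5,-12,0,0,0],[2,-10,0,0,0],[0,0,0,0,0],[0,0,-15,0,0],[0,0,-20,0,0],[0,0,-10,0,0],[0,0,0,0,0]]
  ]
}}

```text
clock: 11.2
tool_pos: [0.4986, 0.217, 0.218]
orientation: [0.324, 0.946, 0.001, 0.001]
force: [-0.1, -0.1, -1.7]
finger_gap: 0.087
finger_force: 30.0
```

Run:
```python
from h import *
rel([574.5,-313,216],0)
```

```text
clock 11.2 tcp [498.6 217.  218. ] heading 52.19 tilt z [ 0.002  0.001 -1.   ] F [-0.15 -0.11 -1.7 ] gap 0.087 ff 29.99962939415127 j7 0.29
turn 52.2 shift [-530.    75.9    1.5]
```

{"op": "jog_arm", "data": {
  "targets": [
    [[0,0,0,8.7,0],[0,0,0,8.7,0],[0,0,0,8.7,0],[0,0,0,8.7,0],[0,0,0,8.7,0],[0,0,0,8.7,0],[-30,4,0,0,0],[-40,6,0,0,0],[-40,6,0,0,0],[-40,6,0,0,0],[-40,6,0,0,0],[-40,6,0,0,0]]
  ]
}}

```text
clock: 12.7
tool_pos: [0.5316, -0.0147, 0.2164]
orientation: [0.707, 0.707, -0.0, -0.0]
force: [0.9, 0.6, -2.2]
finger_gap: 0.086
finger_force: 30.0
```

{"op": "jog_arm", "data": {
  "targets": [
    [[-40,6,0,0,0],[-40,6,0,0,0],[-40,6,0,0,0],[-40,6,0,0,0],[-40,6,0,0,0],[-40,6,0,0,0],[-20,3,0,0,0],[0,0,0,0,0],[0,0,0,0,0]]
  ]
}}

```text
clock: 13.82
tool_pos: [0.571, -0.2708, 0.2166]
orientation: [0.706, 0.708, 0.001, -0.001]
force: [-0.2, 0.8, -1.2]
finger_gap: 0.085
finger_force: 30.0
```

Run:
```python
from h import *
np.set_printoptions(precision=1,suppress=True)
rel([574.5,-313,216],0)
im=eyes.get_image("wrist"); C=cloud(im)*1000; save(im,"w2.png")
k=(C[...,2]>240)&(C[...,2]<285)&(abs(C[...,0]-574)<30)&(abs(C[...,1]+313)<75)&(im["img"].sum(-1)>400);T=C[k]
print(len(T),cv2.minAreaRect(T[:,:2].astype(np.float32)),np.median(T[:,2]))
sel=(C[...,2]>30)&(C[...,2]<46)&(abs(C[...,0]-574)<70)&(abs(C[...,1]+313)<90);J=C[sel];print("jaw",len(J),cv2.minAreaRect(J[:,:2].astype(np.float32)))
```

```text
clock 13.825 tcp [ 571.  -270.8  216.6] heading 0.13 tilt z [-0.  0. -1.] F [-0.2  0.8 -1.2] gap 0.085 ff 29.99982547480613 j7 0.41
turn 0.1 shift [-42.2   3.5   0.5]
2931 ((570.6039428710938, -277.2624816894531), (7.9409332275390625, 78.5201416015625), 0.23431377112865448) 268.2472612521637
jaw 7546 ((572.7860107421875, -299.62725830078125), (80.1565170288086, 110.94808197021484), 0.15496858954429626)
```

View pics/w2.png

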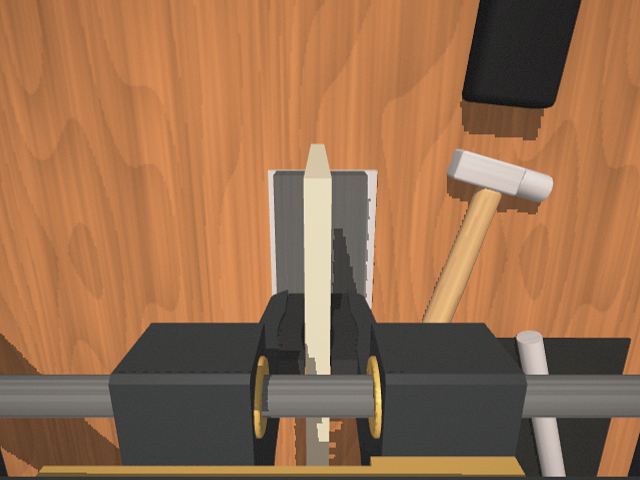

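Run:
```python
from h import *
np.set_printoptions(precision=1,suppress=True)
im=eyes.get_image("wrist"); C=cloud(im)*1000
k=(C[...,2]>240)&(C[...,2]<285)&(abs(C[...,0]-571)<30)&(C[...,1]>-300)&(C[...,1]<-150)&(im["img"].sum(-1)>400);T=C[k]
print(len(T),np.percentile(T,[.3,50,99.7],axis=0))
k=(C[...,2]>120)&(C[...,2]<262)&(abs(C[...,0]-571)<15)&(C[...,1]>-300)&(C[...,1]<-150)&(im["img"].sum(-1)>300);T=C[k]
print("end face",len(T))
for lo in range(120,265,15):
    q=T[(T[:,2]>=lo)&(T[:,2]<lo+15)]
    if len(q)>5: print(lo,len(q),q.mean(0),np.ptp(q[:,0]))
im=eyes.get_image("top"); C=cloud(im)*1000
k=(C[...,2]>255)&(C[...,2]<285)&(abs(C[...,0]-571)<30)&(abs(C[...,1]+271)<80)&(im["img"].sum(-1)>400);T=C[k]
print(len(T),cv2.minAreaRect(T[:,:2].astype(np.float32)) if len(T) else 0)
```

```text
5398 [[ 566.6 -299.5  242.3]
 [ 570.8 -239.4  268.4]
 [ 574.5 -212.6  270.1]]
end face 649
135 28 [ 570.5 -212.5  140.8] 7.652701358736294
150 29 [ 570.3 -212.6  155.8] 7.634788586584136
165 47 [ 570.4 -212.6  172.3] 7.7183852728906
180 51 [ 570.4 -212.6  189. ] 7.965031194107155
195 56 [ 570.4 -212.6  203.4] 7.820348475472997
210 80 [ 570.4 -212.7  217.8] 7.938146473997108
225 109 [ 570.3 -213.6  233.4] 8.899885299878974
240 147 [ 569.9 -218.4  248. ] 8.86905106219433
255 102 [ 570.5 -223.8  258.4] 9.201324526678036
94 ((572.2098999023438, -235.48301696777344), (46.2968864440918, 6.403891563415527), 88.0604476928711)
```

{"op": "jog_arm", "data": {
  "targets": [
    [[-16,1,0,0,0],[-16,1,0,0,0],[-14,0.4,0,0,0],[0,0,0,0,0],[0,0,20,0,0],[0,0,20,0,0],[0,0,20,0,0],[0,0,14,0,0],[0,0,0,0,0],[0,0,0,0,0]]
  ]
}}

```text
clock: 15.22
tool_pos: [0.5737, -0.3197, 0.1437]
orientation: [0.707, 0.707, 0.0, 0.001]
force: [0.9, -0.5, -1.4]
finger_gap: 0.086
finger_force: 30.0
```

```bash
cat > m2.py <<'E'
from h import *
np.set_printoptions(precision=1,suppress=True)
rel([574.5,-313,216],0)
im=eyes.get_image("wrist"); C=cloud(im)*1000; g=im["img"].sum(-1)
k=(C[...,2]>47)&(C[...,2]<160)&(abs(C[...,0]-573)<15)&(C[...,1]>-275)&(C[...,1]<-240)&(g>300);T=C[k]
print("end face",len(T),T.mean(0),T[:,2].min(),np.percentile(T[:,0],[1,99]),"y",np.median(T[:,1]))
sel=(C[...,2]>30)&(C[...,2]<46)&(abs(C[...,0]-574)<70)&(C[...,1]<-230)&(C[...,1]>-300);J=C[sel];print("jaw",len(J),cv2.minAreaRect(J[:,:2].astype(np.float32)),"y max",np.percentile(J[:,1],99.5),np.percentile(J[:,0],[.5,99.5]),np.median(J[:,2]))
S=C[(C[...,2]>3)&(C[...,2]<28)&(abs(C[...,0]-574)<20)&(C[...,1]<-250)&(C[...,1]>-300)]; print("slot",len(S),np.percentile(S,[1,50,99],axis=0) if len(S) else 0)
E
python3 m2.py
```

```text
clock 15.225 tcp [ 573.7 -319.7  143.7] heading -0.01 tilt z [ 0. -0. -1.] F [ 0.9 -0.5 -1.4] gap 0.086 ff 29.999688207171857 j7 0.48
turn -0.0 shift [  6.7   0.9 -72.3]
end face 353 [ 573.2 -261.7  119.5] 54.196317799336704 [569.3 577.1] y -261.6710894002333
jaw 8770 ((572.7366943359375, -272.4332580566406), (80.397705078125, 55.16325378417969), 0.03912682458758354) y max -244.84841337728662 [533.  612.3] 37.53592653809673
slot 253 [[ 567.3 -268.3    5.7]
 [ 572.4 -259.5    7.7]
 [ 578.2 -254.5   10.5]]
```

{"op": "jog_arm", "data": {
  "targets": [
    [[1.8,-0.6,0,0,0],[0,0,6,0,0],[0,0,6,0,0],[0,0,4,0,0],[0,0,4,0,0],[0,0,4,0,0],[0,0,0,0,0],[0,0,0,0,0]]
  ]
}}

```text
clock: 16.27
tool_pos: [0.5727, -0.3178, 0.1191]
orientation: [0.707, 0.707, 0.0, 0.0]
force: [0.1, -0.0, -1.4]
finger_gap: 0.092
finger_force: 30.0
```

```bash
python3 m2.py
```

```text
clock 16.275 tcp [ 572.7 -317.8  119.1] heading -0.02 tilt z [ 0. -0. -1.] F [ 0.1 -0.  -1.4] gap 0.092 ff 29.999725045636296 j7 0.47
turn -0.0 shift [  4.8   1.8 -96.9]
end face 545 [ 572.2 -259.7  120.1] 47.063472470352444 [568.2 576. ] y -259.71894274233733
jaw 10572 ((572.71630859375, -272.2303161621094), (80.36693572998047, 55.52339553833008), 0.012380550615489483) y max -244.48520699464387 [533.  612.4] 37.5118135736062
slot 203 [[ 567.3 -266.6    5.8]
 [ 573.3 -258.1    7.5]
 [ 578.2 -254.9   27.6]]
```

In the slot without contact; continue down to the floor (TCP z ≈ 96–97).

{"op": "jog_arm", "data": {
  "targets": [
    [[0,0.5,5,0,0],[0,0,5,0,0],[0,0,5,0,0],[0,0,4,0,0],[0,0,2,0,0],[0,0,0,0,0],[0,0,0,0,0]]
  ]
}}

```text
clock: 17.2
tool_pos: [0.5732, -0.3178, 0.0981]
orientation: [0.707, 0.707, 0.0, 0.0]
force: [-0.1, -0.7, -1.0]
finger_gap: 0.089
finger_force: 30.0
```

{"op": "jog_arm", "data": {
  "targets": [
    [[0,0,1,0,0],[0,0,1,0,0],[0,0,0.5,0,0],[0,0,0.5,0,0],[0,0,0,0,0]]
  ]
}}

```text
clock: 17.82
tool_pos: [0.5734, -0.3178, 0.0958]
orientation: [0.707, 0.707, 0.0, 0.0]
force: [-1.6, 0.8, 5.0]
finger_gap: 0.09
finger_force: 30.0
```

{"op": "jog_arm", "data": {
  "targets": [
    [[0,0,0,0,0.15],[0,0,0,0,0.3],[0,0,0,0,0.35],[0,0,0,0,0.35],[0,0,-10,0,0.35],[0,0,-20,0,0.35],[0,0,-30,0,0.35],[0,0,-30,0,0.35],[0,0,-30,0,0.35],[0,0,0,0,0.35]]
  ]
}}

```text
clock: 19.08
tool_pos: [0.5748, -0.3188, 0.2183]
orientation: [0.707, 0.707, 0.001, 0.003]
force: [0.1, 0.3, 0.2]
finger_gap: 0.353
finger_force: 0.0
```

Run:
```python
from h import *
np.set_printoptions(precision=1,suppress=True)
rel([574.5,-313,216],0)
for c in ["wrist","top"]:
    im=eyes.get_image(c); C=cloud(im)*1000; g=im["img"].sum(-1)
    k=(C[...,2]>60)&(C[...,2]<175)&(abs(C[...,0]-573)<30)&(abs(C[...,1]+315)<80)&(g>380);T=C[k];T2=T[T[:,2]>142]
    print(c,len(T2),cv2.minAreaRect(T2[:,:2].astype(np.float32)),np.median(T2[:,2]),np.median(T,0))
im=eyes.get_image("top"); C=cloud(im)*1000
for r in models.pinpoint("top","cock_axis")[:1]+models.pinpoint("top","handle_tip")[:1]+models.pinpoint("top","slot")[:1]+models.pinpoint("top","shield_mid")[:3]: print(w(im,r["location"])*1000,r["confidence"])
k=(C[...,2]>78)&(C[...,2]<100)&(np.hypot(C[...,0]-592,C[...,1]-32)<115);H=C[k];print("handle",len(H),cv2.minAreaRect(H[:,:2].astype(np.float32)),np.median(H[:,2]),np.percentile(H,[1,99],axis=0))
k=(C[...,2]>28)&(C[...,2]<50)&(np.hypot(C[...,0]-592,C[...,1]-32)<80);H=C[k];print("pipe",len(H),cv2.minAreaRect(H[:,:2].astype(np.float32)))
```

```text
clock 19.075 tcp [ 574.8 -318.8  218.3] heading -0.03 tilt z [ 0. -0. -1.] F [0.1 0.3 0.2] gap 0.353 ff 0.0 j7 0.47
turn -0.0 shift [ 5.8 -0.3  2.2]
wrist 2282 ((572.8866577148438, -314.8747863769531), (110.48924255371094, 7.757384300231934), 89.67095184326172) 147.50334117745354 [ 572.8 -306.2  147.5]
top 149 ((574.1126708984375, -305.4989013671875), (93.20661163330078, 7.150013446807861), 89.91915893554688) 148.5477932505298 [ 574.3 -302.5  148.5]
[591.2  31.5  78.8] 0.85
[503.4  -2.8  71.1] 0.6
[ 574.8 -314.2   39.2] 0.74
[357.5 262.8  92.2] 0.9
[ 574.3 -311.5   78.6] 0.72
[788.  340.5  72.5] 0.58
handle 306 ((554.2699584960938, 15.252666473388672), (106.43858337402344, 23.94571304321289), 23.66925048828125) 86.79259079499258 [[504.   -2.6  81.7]
 [602.4  43.4  90.7]]
pipe 378 ((591.7766723632812, 31.460845947265625), (33.34093475341797, 129.2029266357422), 20.302888870239258)
```

{"op": "jog_arm", "data": {
  "targets": [
    [[0,0,0,-10.5,0],[0,0,0,-10.5,0],[39,7.3,0,0,0],[39,7.3,0,0,0],[39,7.3,0,0,0],[39,7.3,0,0,0],[39,7.3,0,0,0],[39,7.3,0,0,0],[39,7.3,0,0,0],[39,7.3,0,0,0],[39,7.3,0,0,0],[0,0,0,0,0]]
  ],
  "newtons": 10
}}

```text
clock: 20.92
tool_pos: [0.508, 0.0374, 0.2147]
orientation: [0.564, 0.826, 0.001, -0.001]
force: [0.2, -1.1, 1.1]
finger_gap: 0.005
finger_force: 0.0
```

Run:
```python
from h import *
rel([510.8,32.6,43],21)
```

```text
clock 20.925 tcp [508.   37.4 214.7] heading 21.36 tilt z [-0.001  0.002 -1.   ] F [ 0.23 -1.07  1.08] gap 0.005 ff 0.0 j7 0.19
turn 0.4 shift [ -5.9   0.9 171.7]
```

{"op": "jog_arm", "data": {
  "targets": [
    [[0,0,35,0,0],[0,0,35,0,0],[0,0,35,0,0],[0,0,30,0,0],[0,0,25,0,0],[0,0,12,0,0],[0,0,0,0,0],[0,0,0,0,0]]
  ]
}}

```text
clock: 21.92
tool_pos: [0.5094, 0.0333, 0.0438]
orientation: [0.567, 0.824, 0.0, 0.001]
force: [-0.4, -0.4, -0.4]
finger_gap: 0.002
finger_force: 0.0
```

Run:
```python
from h import *
np.set_printoptions(precision=1,suppress=True)
rel([510.8,32.6,43],21)
im=eyes.get_image("wrist"); save(im,"w3.png")
C=cloud(im)*1000; g=im["img"].sum(-1)
for c in ["scene"]:
    im=eyes.get_image(c); C=cloud(im)*1000; g=im["img"].sum(-1)
    m=(g<150)&(np.hypot(C[...,0]-508,C[...,1]-37)<35)&(C[...,2]>20); print(np.sort(C[m][:,2])[:8])
```

```text
clock 21.925 tcp [509.4  33.3  43.8] heading 20.96 tilt z [ 0.  0. -1.] F [-0.4 -0.5 -0.4] gap 0.002 ff 0.0 j7 0.17
turn -0.0 shift [-1.1  1.1  0.8]
[68.6 71.1 71.4 72.8 74.  74.3 76.6 81.5]
```

View pics/w3.png

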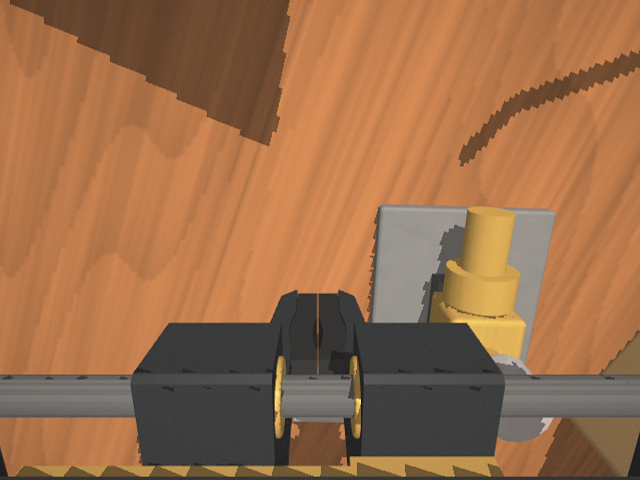

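{"op": "jog_arm", "data": {
  "targets": [
    [[-5,0,0,0,0],[-5,0,0,0,0],[-4,0,0,0,0],[-6.6,-1,0,-5,0],[-6.6,-1,0,-5,0],[0,0,0,0,0]]
  ]
}}

```text
clock: 22.78
tool_pos: [0.5173, 0.007, 0.043]
orientation: [0.493, 0.87, 0.0, 0.0]
force: [-0.1, -0.5, 0.8]
finger_gap: 0.009
finger_force: 0.0
```

```bash
cat > hd.py <<'E'
from h import *
np.set_printoptions(precision=1,suppress=True)
s=status.state(); t=np.array(s["tool_pos"])*1000; r=R.from_quat(s["orientation"]); q=r.inv().apply(np.array([591.5,31.5,t[2]])-t); print("q",-q[:2])
rel([0,0,0])
for c in ["scene","top"]:
    im=eyes.get_image(c); C=cloud(im)*1000; g=im["img"].astype(int)
    rad=np.hypot(C[...,0]-591.5,C[...,1]-31.5)
    k=(C[...,2]>76)&(C[...,2]<95)&(rad<103)&(rad>25)&(g.sum(-1)>300); H=C[k]
    if len(H)>5: v=np.median(H[:,:2],0)-[591.5,31.5]; print(c,len(H),"head",np.degrees(np.arctan2(*v[::-1]))%360,cv2.minAreaRect(H[:,:2].astype(np.float32)))
E
python3 hd.py
```

```text
q [ 17.  -76.3]
clock 22.775 tcp [517.3   7.   43. ] heading 30.88 tilt z [ 0.  0. -1.] F [-0.1 -0.5  0.8] gap 0.009 ff 0.0 j7 0.3
turn 0 shift [ 259.5 -447.5   42.9]
scene 222 head 213.21725701381615 ((540.5408325195312, -0.40940093994140625), (70.33523559570312, 14.213754653930664), 30.954822540283203)
```

{"op": "jog_arm", "data": {
  "targets": [
    [[-10.7,-1.5,0,-8,0],[-10.7,-1.5,0,-8,0],[-10.7,-1.5,0,-8,0],[-10.7,-1.5,0,-8,0],[-10.7,-1.5,0,-8,0],[-10.7,-1.5,0,-8,0],[-10.7,-1.5,0,-8,0],[0,0,0,0,0]]
  ]
}}

```text
clock: 23.88
tool_pos: [0.5705, -0.0422, 0.0427]
orientation: [0.028, 1.0, 0.0, -0.0]
force: [0.4, 0.7, 0.5]
finger_gap: 0.006
finger_force: 0.0
```

```bash
python3 hd.py
```

```text
q [ 16.9 -74.8]
clock 23.875 tcp [570.5 -42.2  42.7] heading 86.81 tilt z [ 0.  0. -1.] F [0.4 0.7 0.5] gap 0.006 ff 0.0 j7 1.0
turn 0 shift [571.9  10.4  42.8]
scene 233 head 269.3234483528557 ((587.7836303710938, -29.149459838867188), (71.31917572021484, 14.656021118164062), 86.42283630371094)
```

{"op": "jog_arm", "data": {
  "targets": [
    [[-6.7,-1,0,-5,0],[-6.7,-1,0,-5,0],[-6.7,-1,0,-5,0],[-5.3,-0.8,0,-4,0],[0,0,0,0,0]]
  ]
}}

```text
clock: 24.6
tool_pos: [0.5953, -0.044, 0.0428]
orientation: [-0.138, 0.99, -0.0, -0.0]
force: [-1.3, -0.5, -0.1]
finger_gap: 0.001
finger_force: 0.4
```

{"op": "jog_arm", "data": {
  "targets": [
    [[-1.3,0,0,-1,0],[-1.3,0,0,-1,0],[-1.3,0,0,-1,0],[0,0,0,0,0]]
  ]
}}

```text
clock: 25.1
tool_pos: [0.599, -0.0437, 0.0428]
orientation: [-0.165, 0.986, -0.0, -0.001]
force: [-2.4, -2.3, 0.3]
finger_gap: 0.006
finger_force: 1.8
```

```bash
python3 hd.py
```

```text
q [ 17.3 -73.6]
clock 25.1 tcp [599.  -43.7  42.8] heading 108.95 tilt z [-0. -0. -1.] F [-2.4 -2.3  0.3] gap 0.006 ff 1.7823941633105278 j7 1.31
turn 0 shift [552.3 235.9  43.4]
scene 187 head 290.66146617025345 ((610.2601318359375, -26.002342224121094), (12.285309791564941, 71.10340881347656), 19.895959854125977)
top 14 head 292.42010553649664 ((602.3538818359375, 5.595112323760986), (6.1272807121276855, 13.59048843383789), 77.70199584960938)
```

{"op": "jog_arm", "data": {
  "targets": [
    [[-1,0,0,0,0],[-1,0,0,0,0],[0,0,0,0,0],[0,0,0,0,0]]
  ]
}}

```text
clock: 25.7
tool_pos: [0.599, -0.0437, 0.0427]
orientation: [-0.165, 0.986, -0.001, -0.002]
force: [-6.0, -4.4, 3.2]
finger_gap: 0.006
finger_force: 3.9
```

{"op": "jog_arm", "data": {
  "targets": [
    [[-1,0,0,0,0],[-1,0,0,0,0],[0,0,0,0,0]]
  ]
}}

```text
clock: 26.08
tool_pos: [0.5991, -0.0438, 0.0427]
orientation: [-0.165, 0.986, -0.001, -0.004]
force: [-10.6, -5.9, 7.9]
finger_gap: 0.007
finger_force: 5.8
```

{"op": "jog_arm", "data": {
  "targets": [
    [[6,0,0,0,0],[10,0,0,0,0],[15,0,0,0,0],[0,0,-30,0,0],[0,0,-40,0,0],[0,0,-40,0,0],[0,0,-40,0,0],[40,0,0,0,0],[40,0,0,0,0],[0,0,0,0,0]]
  ]
}}

```text
clock: 27.32
tool_pos: [0.4959, -0.0786, 0.1932]
orientation: [-0.165, 0.986, -0.0, -0.001]
force: [0.2, -0.0, 0.7]
finger_gap: 0.01
finger_force: 0.0
```

```bash
python3 hd.py
python3 - <<'E'
from h import *
np.set_printoptions(precision=1,suppress=True)
im=eyes.get_image("top"); save(im,"end.png"); C=cloud(im)*1000
k=(C[...,2]>30)&(C[...,2]<50)&(np.hypot(C[...,0]-592,C[...,1]-32)<80);H=C[k];print("pipe",cv2.minAreaRect(H[:,:2].astype(np.float32)))
k=(C[...,2]>80)&(C[...,2]<95)&(np.hypot(C[...,0]-592,C[...,1]-32)<110);H=C[k];print("handle",cv2.minAreaRect(H[:,:2].astype(np.float32)))
k=(C[...,2]>142)&(C[...,2]<155)&(abs(C[...,0]-573)<30)&(abs(C[...,1]+315)<80);H=C[k];print("shield",cv2.minAreaRect(H[:,:2].astype(np.float32)),np.median(H[:,2]))
for q in ["brick","charcoal","jar","hammer"]:
    for r in models.pinpoint("top",q)[:1]: print(q,w(im,r["location"])*1000)
E
```

```text
q [126.2 -73.1]
clock 27.325 tcp [495.9 -78.6 193.2] heading 108.95 tilt z [-0. -0. -1.] F [ 0.2 -0.   0.7] gap 0.01 ff 0.0 j7 1.44
turn 0 shift [443.2 235.4 193.8]
scene 220 head 289.2543628125461 ((610.202880859375, -25.992618560791016), (11.949199676513672, 70.65264129638672), 19.629051208496094)
top 171 head 289.41451743231653 ((611.57421875, -24.863906860351562), (12.413838386535645, 69.03092193603516), 19.37655258178711)
pipe ((592.0393676757812, 31.881881713867188), (34.20962142944336, 128.73904418945312), 20.200849533081055)
handle ((608.4635009765625, -6.0612335205078125), (25.014188766479492, 106.48738098144531), 23.821674346923828)
shield ((574.306640625, -313.49407958984375), (109.59894561767578, 8.244756698608398), 89.8767318725586) 148.1811731642172
brick [755.5  36.9   3.9]
charcoal [ 743.1 -132.3   -1.3]
jar [747.5 169.3  -0.8]
hammer [ 701.  -358.7    0.1]
```

View pics/end.png

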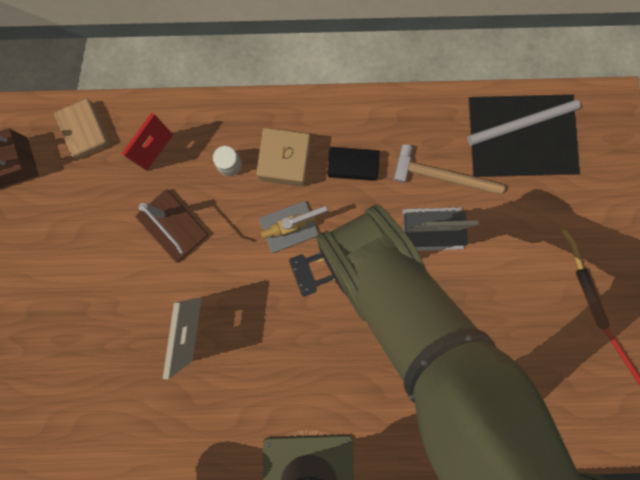

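The top view shows the shield in the slot at (440,225), the handle in line with the pipe at (300,215), and the bystanders where they were.

```bash
python3 -c "
from rig import workorder
print(workorder.sign_off())"
```

```text
the job is handed in; nothing more can be done
None
```

The job is handed in, with no verdict shown: the shield stands on the slot floor hole end up, the gas cock was then opened to its stop (peak push about 14 N), the brick, charcoal, jar and hammer read within about 6 mm of where they started, and the arm is clear of everything, all in about 27 s of the 67 s allowed.

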